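# Start the cranked clamp bolt in its threaded boss

### The arm

A 6-joint arm with a two-finger parallel gripper is mounted at the origin on the work surface. World frame = base frame: x ahead of the robot, y to its left, z up, the work surface at z = 0. Lengths are in mm, angles in rad, forces in N, time in s.
With the tool pointing down it reaches from about 300 to 750 mm from the base axis. Payload 8.5 kg.
Tool frame: the origin (TCP) lies midway between the tips of the shut fingers; the grasp point (between the pads) lies 19 mm behind it; z points along the fingers, y is the line along which they close (so a half turn about z gives the same grasp; the last joint's range is limited). The gripper opens to 85 mm and grips with 20 to 120 N. Pads are 22 mm wide; open, the fingers measure 114 mm over their backs; the gripper's body (76 mm by 85 mm) begins 54 mm behind the grasp point. The pads swing forward as they close: fully open they stand 13 mm farther back than shut.
Start: joints at [1.135, 0.381, 1.297, -0, 1.464, -0.215], TCP at [120.448, 536.631, 231.322] pointing down, gripper open.
Joint ranges: [-3.11, 3.11], [-0.89, 2.33], [0.22, 2.48], [-1.42, 4.56], [0.17, 2.85], [-2.88, 2.88]. Speed limits (rad/s): [2.39, 2.39, 3.14, 3.14, 3.14, 3.14].

### API

Orientations are given as a 3x3 rotation matrix whose columns are the frame's x, y, z axes.
In Python, from station import env gives the robot as it stands.
- The arm moves only by the tool drive_tool, never from a script. Its argument "commands" is a list of rows, each a list of 5 numbers: the opening, from -1 (shut) to 1 (fully open), then the shift along the tool's x, y, z scaled (see below), then the turn about the tool's z scaled (see below). A call has 1 to 20 rows; each row is the pose to reach, as a shift and turn from the pose commanded when the call began, along the tool's axes at that moment, turning the shorter way round; what a row does not reach only later rows make up. The controller multiplies each number of a shift by 0.25 m and each number of a turn by pi rad. A row lasts 1/8 s, in which the tool goes at most 62.5 mm and 10.7 degrees, less where a joint would pass 70% of its speed; a pose out of reach is approached as far as the arm can. A call with a number of a shift or a turn outside -1 to 1 is refused whole. A call with a gripper value outside its range is refused whole. The fingers move at their own pace and stop on an object; the grip force is fixed at half the most. Time passes only in rows, so rows that repeat a pose let the fingers close. It gives the time, the measured TCP pose, the force, the opening and the grip force at its end, in the units of the state.
- env.get_obs(): the state, without advancing time (a new reading comes with each control period).
- env.get_image(name): name is "scene" or "top" or "wrist"; returns the picture (400x640x3 uint8, red, green, blue); there is no depth.
- env.get_calibration(name): a dict with "intrinsics" (3x3 intrinsics, pixels), "dist" ([k1, k2, p1, p2, k3] as OpenCV has them; the pictures are not rectified), "extrinsics" (4x4, takes a point from world to camera coordinates); the wrist camera has in their place "T_tool_cam" (4x4, takes a point from camera to tool coordinates, whose origin is the TCP and whose axes are the flange's). Camera axes: x right, y up, looking along -z (the intrinsics and any distortion apply to the point x, -y, -z); pixel columns grow to the right and rows downward; lengths in mm; the calibration is good to about 2 mm. A picture is of the moment at which its call begins: read the wrist's pose just before it. get_calibration takes no time and is no camera call.
- env.job_done(): hands the job in; it is judged then, once.
The state is a dict: "t": time; "joint_pos": joint angles; "qvel": joint speeds; "tau": joint torques, N m; "tcp_pos": TCP position; "tool_rot": TCP orientation; "wrist_force": force on the tool from outside, world axes, zero at the start; "moment": the same for the moment, N m; "finger_gap": opening from 0.0 (shut) to 1.0 (fully open); "grip_force": force on a finger pad.
Only numpy, scipy, OpenCV 4.12 (cv2) and the standard library are available. Lean on these libraries where they do the work, as an engineer would, in place of code of your own. Each camera call takes 0.05 s, during which the arm holds its last target. There are 200 camera calls.

### The job

Press the button on the small control box fully down and let it up again, which clamps the nut plate. Then take the crank's sleeve grip and turn the bolt backward (anticlockwise from above) just until it drops off the thread's start, then forward (clockwise) one full turn from there so that it is started, leaving the loose things on the bench where they are. Finish while still gripping the sleeve, holding the bolt still at that one turn: do not let go.

Things in the scene. Friction and masses are not known exactly. Their poses are not given: they have to be found in the camera images.
- clamp_button_top (a point): centre of the top of the round black push button (32 mm across, 6 mm travel, spring, 5 N when fully down, pressed straight down). It stands in a steel ring on a grey control box 85 x 85 x 50 mm fixed to the bench; its top is 68 mm above the bench.
- clamp_button (a joint): how far the push button is pressed, m: 0 up, 0.006 fully down.
- boss_top (a point): centre of the top of the round steel boss (64 mm across), 60 mm above the bench, on a grey nut plate (140 x 120 x 18 mm, fixed). The bolt's upright axis passes through it. The bolt carries a hub 38 mm across (top 108 mm above the bench at depth 0) and a level crank arm 22 mm wide, top 97 mm above the bench at depth 0; both sink with the bolt.
- sleeve_mid (a point): middle of the black upright cylindrical sleeve grip, 24 mm across, 45 mm tall, at the end of the crank arm, 60 mm out from the bolt's axis; it stands 128 mm above the bench less the bolt's depth. The pin's 15 mm wide cap above it ends 172 mm above the bench less the depth. Can be pinched from above and led round in a circle without turning the wrist.
- bolt (a joint): depth of the bolt, m, growing downward. Right-hand thread, 6 mm pitch: sinks 1 mm per rad clockwise, rises as much anticlockwise. It starts resting on the thread's start at 0.0005 to 0.004, pressed down by about 10 N (weight and spring). Turned backward it rises to about 0, then at once drops to about 0.006. One turn forward from the drop takes it to about 0.012.
- bolt_turn (a joint): angle of the bolt, rad, growing clockwise from above (forward); friction 0.03 Nm. The start value and the angle at which it drops (0.5 to 3.8 rad backward from the start) differ each time and are not known beforehand. It can turn from -2.9 to 9.4.
- washer: steel washer 25 mm across, 4 mm thick, lying loose on a corner of the nut plate; origin under its centre. Leave alone.
- collar: dark steel collar 34 mm across, 18 mm tall, between box and plate; origin under its centre. Leave alone.
- tape_roll: black tape roll 90 mm across, 25 mm tall; origin under its centre. Leave alone.
- spare_stud: loose headed bolt lying on the bench, 87 mm long, 31 mm head; origin at its underside, 30 mm from the shank's end. Leave alone.
- wrench: wrench 180 mm long lying on the bench; origin under its middle. Leave alone.
- screwdriver: black-handled screwdriver 200 mm long lying on the bench; origin under its middle. Leave alone.
- spray_can: spray can 66 mm across, 150 mm tall, upright; origin under its centre. Leave alone.
- sleeve: the same sleeve grip as a body; origin at the centre of its underside, z up. It spins freely on its pin and floats along it on a light spring (0.5 N per mm, up to 14 mm up, 6 mm down), so held at constant height it lets the bolt rise and drop by itself; the drop is felt as about 3 N more downward pull.
Not all that is in view belongs to the job. Leave any blue look-alike of the part that bears boss_top alone. Leave any turquoise look-alike of the part that bears clamp_button_top alone.

How it is judged:
By the outcome, as a careful person would: the job done as asked, in the order asked, and still so for the second after the job is handed in, while the arm keeps its last pose, push and grip.
It also fails if it takes over 72 s, if anything falls off the work surface, if the arm or the gripper's body presses on something with over 40 N, if the wrist force passes 120 N, or if a joint passes its speed limit or range.

## Working session

There is one attempt and no reset: what is moved stays moved. The work goes in short steps, Python scripts to look and compute and a tool call to move; the robot and the scene stay as the last step left them, time stands still between calls to the robot, and variables do not carry over. Pictures are saved under pics/ and viewed, at most 10 in all, crops included, and the job is handed in when it is done.

Besides the shell and the picture viewer there is one more tool, called after "Call:" as name([rows], argument=value, ...), one row to a line, values as JSON. drive_tool: Moves the arm, as the interface text tells. Shifts and turns lie within -1 to 1; 1 stands for 0.25 m of shift or pi rad of turn. Its arguments: {"type":"object","properties":{"commands":{"type":"array","items":{"type":"array","items":{"type":"number","minimum":-1,"maximum":1}}}},"required":["commands"]}

```bash
mkdir -p pics; ls; python3 - <<'E'
from station import env
import cv2
o=env.get_obs();print(o['t'],o['tcp_pos'],o['tool_rot'],o['finger_gap'])
for n in("scene","top"):
    im=env.get_image(n);cv2.imwrite(f"pics/{n}0.png",im[:,:,::-1]);c=env.get_calibration(n);print(n,c)
print(env.get_calibration("wrist"))
E
```

```text
pics
0.0 [120.33022427 536.37380762 230.69913192] [[-9.75716528e-01  2.19036262e-01 -6.10437550e-04]
 [ 2.19036901e-01  9.75715674e-01 -1.32680612e-03]
 [ 3.04994831e-04 -1.42829501e-03 -9.99998933e-01]] 1.0046813774289973
scene {'intrinsics': array([[369.98754146,   0.        , 311.4631492 ],
       [  0.        , 369.98754146, 199.50583612],
       [  0.        ,   0.        ,   1.        ]]), 'dist': array([-0.03429254,  0.        ,  0.        ,  0.        ,  0.        ]), 'extrinsics': array([[-8.08986679e-02,  9.96615779e-01, -1.45737968e-02,
         2.36182288e+00],
       [-7.34951871e-01, -4.97689365e-02,  6.76290470e-01,
         3.37123898e+02],
       [ 6.73276431e-01,  6.54220374e-02,  7.36490872e-01,
        -1.31785039e+03],
       [ 0.00000000e+00,  0.00000000e+00,  0.00000000e+00,
         1.00000000e+00]])}
top {'intrinsics': array([[365.32422772,   0.        , 318.13912939],
       [  0.        , 365.32422772, 201.767203  ],
       [  0.        ,   0.        ,   1.        ]]), 'dist': array([-0.00996565,  0.        ,  0.        ,  0.        ,  0.        ]), 'extrin
[... 256 characters left out ...]
+02],
       [ 0.00000000e+00,  0.00000000e+00,  0.00000000e+00,
         1.00000000e+00]])}
{'intrinsics': array([[286.71362882,   0.        , 317.16696912],
       [  0.        , 286.71362882, 196.82311463],
       [  0.        ,   0.        ,   1.        ]]), 'dist': array([-0.02893159,  0.        ,  0.        ,  0.        ,  0.        ]), 'T_tool_cam': array([[-4.69657893e-04,  9.61849339e-01,  2.73579291e-01,
         6.91030474e+01],
       [ 9.99999030e-01,  9.29776365e-05,  1.38982362e-03,
        -3.19091637e-02],
       [ 1.31136417e-03,  2.73579678e-01, -9.61848450e-01,
        -1.42530214e+02],
       [ 0.00000000e+00,  0.00000000e+00,  0.00000000e+00,
         1.00000000e+00]])}
```

View pics/scene0.png

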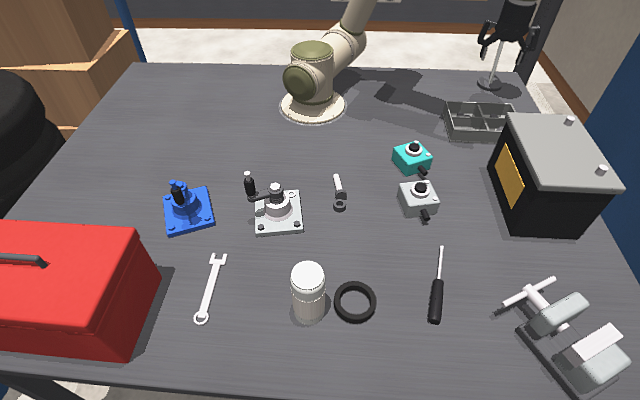

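View pics/top0.png

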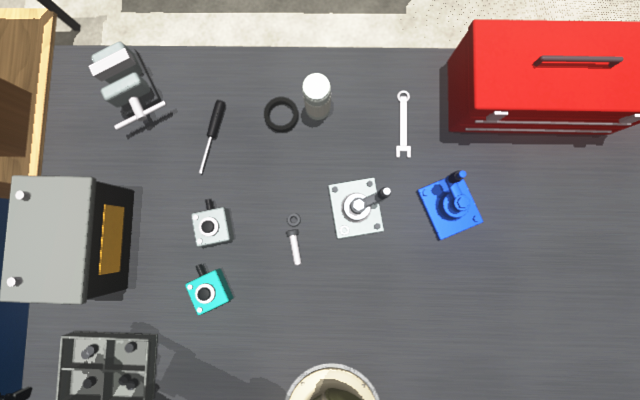

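The candidate buttons are the grey box (top 208,227; scene 420,188) and the turquoise one (top 205,293; scene 413,148). The candidate bolts are the grey plate (top hub 357,205, sleeve cap 386,192; scene hub 276,187, sleeve 250,183) and the blue one (top 457,204). By the description I choose the two grey ones and check them in a close crop.

```bash
cat > h.py <<'E'
import numpy as np,cv2
from station import env
def ray(n,px,T=None):
    c=env.get_calibration(n);u=cv2.undistortPoints(np.array([[px]],float),c['intrinsics'],np.array(c['dist']))[0,0]
    d=np.array([u[0],-u[1],-1.])
    if T is None: M=np.linalg.inv(c['extrinsics'])
    else: M=T@c['T_tool_cam']
    d=M[:3,:3]@d; return M[:3,3],d/np.linalg.norm(d)
def plane(r,z): return r[0]+r[1]*(z-r[0][2])/r[1][2]
def tri(rs):
    A=sum(np.eye(3)-np.outer(d,d) for _,d in rs);b=sum((np.eye(3)-np.outer(d,d))@o for o,d in rs)
    p=np.linalg.solve(A,b); return p,[np.linalg.norm((np.eye(3)-np.outer(d,d))@(p-o)) for o,d in rs]
def toolT(o):
    T=np.eye(4);T[:3,:3]=o['tool_rot'];T[:3,3]=o['tcp_pos'];return T
E
python3 - <<'E'
import cv2,numpy as np
s=cv2.imread('pics/scene0.png');t=cv2.imread('pics/top0.png')
f=lambda im,x,y:cv2.resize(im[y:y+50,x:x+66],(396,300),interpolation=cv2.INTER_CUBIC)
cv2.imwrite('pics/crop0.png',np.vstack([np.hstack([f(s,238,165),f(s,390,168)]),np.hstack([f(t,330,178),f(t,180,200)])]))
E
```

```text
(no output)
```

View pics/crop0.png

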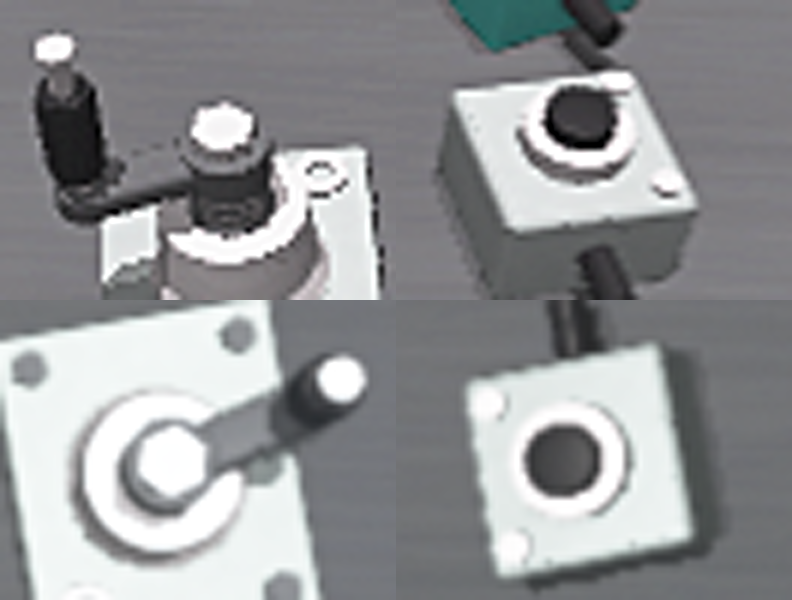

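The crop confirms the choice: a grey box with a black button in a steel ring, and a grey plate with hub, crank and black sleeve topped by a white cap.

```bash
python3 - <<'E'
from h import *
np.set_printoptions(precision=1,suppress=True)
P=dict(cap=((340,80),(55,48),170),hub=((167,160),(225,128),None),btn=((167,160),(184,118),68))
off=dict(cap=((330,178),(238,165)),hub=((330,178),(238,165)),btn=((180,200),(390,168)))
R={}
for k,(a,b,z) in P.items():
    f=lambda p,o:[(p[i]+.5)/6-.5+o[i] for i in(0,1)]
    ra=ray('top',f(a,off[k][0]));rb=ray('scene',f(b,off[k][1]))
    p,e=tri([ra,rb]);print(k,p,e, plane(ra,z or 112),plane(rb,z or 112));R[k]=p
d=R['cap']-R['hub'];print(np.hypot(*d[:2]),np.arctan2(d[1],d[0]))
E
```

```text
cap [ 537.8 -103.3  168.6] [np.float64(0.24459951926260115), np.float64(0.24459951926259452)] [ 537.5 -102.9  170. ] [ 539.2 -103.1  170. ]
hub [513.5 -47.3 104.9] [np.float64(0.5067640310626639), np.float64(0.5067640310626045)] [512.8 -46.2 112. ] [520.5 -46.1 112. ]
btn [455.5 314.2  65.9] [np.float64(0.17284910842830184), np.float64(0.17284910842837747)] [455.4 313.3  68. ] [457.6 313.7  68. ]
61.0692329370463 -1.162497356595976
```

Call:
drive_tool([
  [-1,-0.35,-0.35,0,0],
  [-1,-0.69,-0.69,0,0],
  [-1,-0.69,-0.69,0,0],
  [-1,-0.69,-0.69,0,0],
  [-1,-0.69,-0.69,0,0],
  [-1,-0.69,-0.69,0,0],
])

```text
t: 0.85
tcp_pos: [250.9, 330.7, 231.3]
tool_rot: [[-0.976, 0.22, -0.0], [0.22, 0.976, 0.0], [0.0, 0.0, -1.0]]
wrist_force: [-0.5, -0.1, -0.7]
finger_gap: -0.003
grip_force: 0.0
```

Call:
drive_tool([
  [-1,-0.4,0.06,0.2,0],
  [-1,-0.82,0.118,0.4,0],
  [-1,-0.82,0.118,0.45,0],
  [-1,-0.82,0.118,0.45,0],
  [-1,-0.82,0.118,0.45,0],
  [-1,-0.82,0.118,0.45,0],
])

```text
t: 1.6
tcp_pos: [456.5, 315.6, 118.7]
tool_rot: [[-0.976, 0.217, -0.001], [0.217, 0.976, -0.0], [0.001, -0.0, -1.0]]
wrist_force: [0.1, -0.4, 0.4]
finger_gap: -0.004
grip_force: 0.0
```

```bash
python3 - <<'E'
from h import *
o=env.get_obs();print(o['t'],o['tcp_pos'],o['tool_rot'],o['wrist_force'],o['finger_gap'])
cv2.imwrite('pics/w1.png',env.get_image('wrist')[:,:,::-1])
E
```

```text
1.6 [456.47803679 315.58815465 118.73740198] [[-9.76124975e-01  2.17208586e-01 -6.80331549e-04]
 [ 2.17208670e-01  9.76125192e-01 -5.01868534e-05]
 [ 6.53187749e-04 -1.96762552e-04 -9.99999767e-01]] [ 0.06174623 -0.43151702  0.41026944] -0.00375572007344994
```

View pics/w1.png

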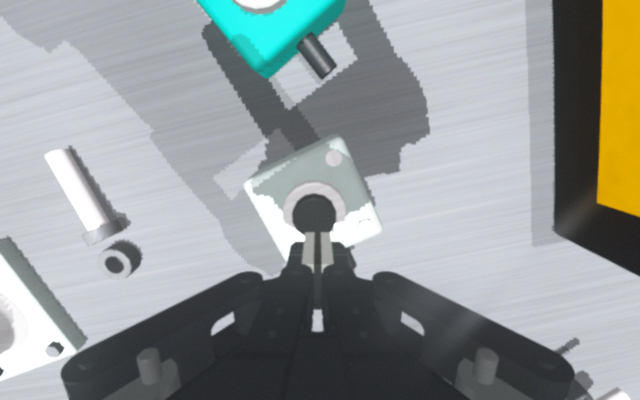

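```bash
python3 - <<'E'
from h import *
o=env.get_obs();p=plane(ray('wrist',(314.5,214),toolT(o)),68);print(p)
print(o['tool_rot'].T@(p-o['tcp_pos']))
E
```

```text
[454.75762023 313.65568511  68.        ]
[ 1.20510721 -2.22578825 51.2900604 ]
```

Call:
drive_tool([
  [-1,0.005,-0.008,0.1,0],
  [-1,0.005,-0.008,0.18,0],
  [-1,0.005,-0.008,0.2,0],
  [-1,0.005,-0.008,0.212,0],
  [-1,0.005,-0.008,0.22,0],
  [-1,0.005,-0.008,0.22,0],
])

```text
t: 2.4
tcp_pos: [455.4, 313.3, 65.9]
tool_rot: [[-0.976, 0.219, 0.001], [0.219, 0.976, 0.001], [-0.001, 0.001, -1.0]]
wrist_force: [-7.4, 0.4, 14.5]
finger_gap: 0.003
grip_force: 7.4
```

Call:
drive_tool([
  [-1,0,0,0,0],
  [-1,0,0,0,0],
])

```text
t: 2.65
tcp_pos: [455.4, 313.3, 65.9]
tool_rot: [[-0.976, 0.219, 0.001], [0.219, 0.976, 0.001], [-0.001, 0.001, -1.0]]
wrist_force: [-7.3, 0.0, 14.7]
finger_gap: -0.001
grip_force: 7.3
```

```bash
python3 - <<'E'
from h import *
for i in range(3):
    o=env.get_obs();print(o['t'],o['tcp_pos'],o['wrist_force'],o['moment'])
    im=env.get_image('wrist')
cv2.imwrite('pics/w2.png',cv2.resize(im[120:300,220:420,::-1],(800,600))[::1])
E
```

```text
2.65 [455.43977566 313.33485461  65.89838964] [-7.31891214  0.04750833 14.67438074] [0.02707276 1.38591976 0.03401596]
2.7 [455.46590379 313.34596547  65.90708411] [-6.87116067  0.44580273 14.81415748] [ 0.0705079   1.29202773 -0.0324505 ]
2.75 [455.42228992 313.35372588  65.89476716] [-8.09599862  0.04605963 14.64864556] [-0.01048661  1.31276653  0.00317732]
```

View pics/w2.png

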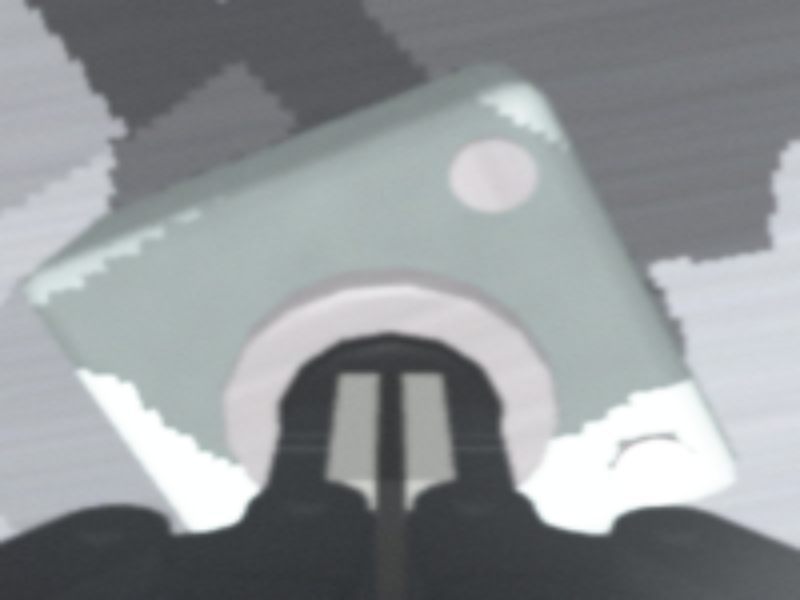

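Call:
drive_tool([
  [-1,0,0,0.006,0],
  [-1,0,0,0.006,0],
  [-1,0,0,0.006,0],
])

```text
t: 3.18
tcp_pos: [455.5, 313.4, 65.7]
tool_rot: [[-0.976, 0.218, 0.002], [0.218, 0.976, 0.002], [-0.002, 0.002, -1.0]]
wrist_force: [-10.7, -2.2, 27.0]
finger_gap: -0.002
grip_force: 13.3
```

Call:
drive_tool([
  [-1,0,0,-0.02,0],
  [-1,0,0,-0.02,0],
  [-1,0,0,-0.02,0],
])

```text
t: 3.55
tcp_pos: [456.1, 313.2, 67.7]
tool_rot: [[-0.976, 0.219, 0.001], [0.219, 0.976, 0.001], [-0.001, 0.001, -1.0]]
wrist_force: [-1.3, 2.8, 4.2]
finger_gap: -0.002
grip_force: 1.9
```

Call:
drive_tool([
  [-1,0,0,-0.008,0],
  [-1,0,0,-0.008,0],
  [-1,0,0,-0.008,0],
])

```text
t: 3.92
tcp_pos: [456.1, 312.8, 69.3]
tool_rot: [[-0.976, 0.219, 0.001], [0.219, 0.976, 0.0], [-0.001, 0.0, -1.0]]
wrist_force: [0.7, 2.0, 3.3]
finger_gap: 0.0
grip_force: 1.4
```

Call:
drive_tool([
  [-1,0,0,-0.008,0],
  [-1,0,0,-0.008,0],
  [-1,0,0,-0.008,0],
])

```text
t: 4.3
tcp_pos: [455.9, 312.6, 71.3]
tool_rot: [[-0.976, 0.219, 0.0], [0.219, 0.976, -0.0], [-0.0, -0.0, -1.0]]
wrist_force: [1.9, 0.5, 1.8]
finger_gap: 0.0
grip_force: 0.9
```

Call:
drive_tool([
  [-1,0,0,-0.008,0],
  [-1,0,0,-0.008,0],
  [-1,0,0,-0.008,0],
])

```text
t: 4.68
tcp_pos: [455.6, 312.6, 73.1]
tool_rot: [[-0.976, 0.219, -0.001], [0.219, 0.976, -0.0], [0.001, -0.0, -1.0]]
wrist_force: [0.1, -0.0, 0.8]
finger_gap: -0.002
grip_force: 0.0
```

Call:
drive_tool([
  [-1,0,0,-0.2,0],
  [-1,-0.05,-0.1,-0.4,0],
  [0,-0.15,-0.3,-0.62,0],
  [0,-0.34,-0.8,-0.62,0],
  [0,-0.34,-0.8,-0.62,0],
  [0,-0.34,-0.8,-0.62,0],
  [0,-0.34,-0.8,-0.62,0],
  [0,-0.34,-0.8,-0.62,0],
])

```text
t: 5.68
tcp_pos: [494.7, 99.7, 228.2]
tool_rot: [[-0.976, 0.218, -0.0], [0.218, 0.976, 0.0], [0.001, 0.0, -1.0]]
wrist_force: [0.4, -0.8, -0.5]
finger_gap: 0.501
grip_force: 0.0
```

Call:
drive_tool([
  [0,-0.17,-0.37,0,0],
  [0,-0.345,-0.75,0,0],
  [0,-0.345,-0.75,0,0],
  [0,-0.345,-0.75,0,0],
  [0,-0.345,-0.75,0,0],
  [0,-0.345,-0.75,0,0],
])

```text
t: 6.42
tcp_pos: [537.8, -100.9, 228.4]
tool_rot: [[-0.976, 0.217, -0.0], [0.217, 0.976, 0.0], [0.0, 0.0, -1.0]]
wrist_force: [0.5, -0.1, 0.1]
finger_gap: 0.496
grip_force: 0.0
```

```bash
python3 - <<'E'
from h import *
o=env.get_obs();print(o['t'],o['tcp_pos'],o['wrist_force'],o['finger_gap'],o['joint_pos'])
np.savez('o3.npz',T=toolT(o))
cv2.imwrite('pics/w3.png',env.get_image('wrist')[:,:,::-1])
E
```

```text
6.425 [ 537.84782561 -100.86658928  228.37554377] [ 0.4708873  -0.11768078  0.08427497] 0.49605475742482363 [-4.01960976e-01  3.78034848e-01  1.31022221e+00  3.58874220e-04
  1.45377270e+00 -1.75411099e+00]
```

View pics/w3.png

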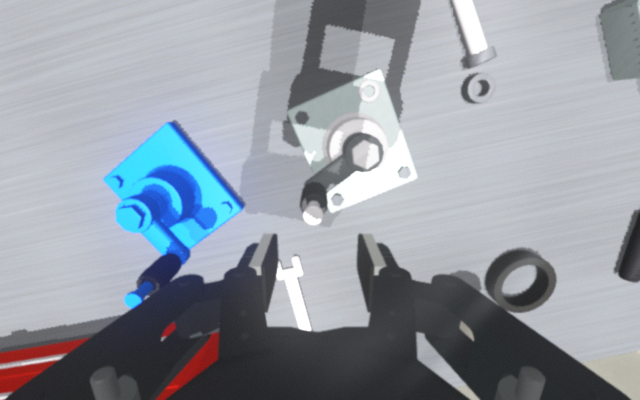

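The wrist view shows the sleeve cap at (313,214) and the hub top at (365,151). The blue look-alike is at the left.

```bash
python3 - <<'E'
from h import *
np.set_printoptions(precision=1,suppress=True)
T=np.load('o3.npz')['T']
rc=ray('wrist',(313,213),T);rh=ray('wrist',(366,151),T)
c=plane(rc,169.5);h=plane(rh,112);print(c,plane(rc,172),h,plane(rh,105))
f=lambda p,o:[(p[i]+.5)/6-.5+o[i] for i in(0,1)]
for n,r,a,b in(('cap',rc,(340,80),(55,48)),('hub',rh,(167,160),(225,128))):
    p,e=tri([r,ray('top',f(a,(330,178))),ray('scene',f(b,(238,165)))]);print(n,p,e)
    print(T[:3,:3].T@(p-T[:3,3]))
E
```

```text
[ 537.7 -104.3  169.5] [ 536.9 -104.1  172. ] [509.9 -50.  112. ] [510.9 -49.  105. ]
cap [ 537.8 -103.7  168.7] [np.float64(0.736706084539513), np.float64(0.6128118904495428), np.float64(0.12490504319260776)]
[-0.6 -2.8 59.7]
hub [512.3 -47.9 103.2] [np.float64(1.368194970033217), np.float64(1.622021334186512), np.float64(0.37286650283843953)]
[ 36.4  46.1 125.2]
```

Call:
drive_tool([
  [0,-0.002,-0.011,0.1,0],
  [0,-0.002,-0.011,0.25,0],
  [0,-0.002,-0.011,0.38,0],
  [0,-0.002,-0.011,0.45,0],
  [0,-0.002,-0.011,0.48,0],
  [0,-0.002,-0.011,0.48,0],
])

```text
t: 7.22
tcp_pos: [538.0, -104.9, 108.6]
tool_rot: [[-0.976, 0.218, 0.0], [0.218, 0.976, -0.0], [-0.0, -0.0, -1.0]]
wrist_force: [-0.4, -0.2, 0.8]
finger_gap: 0.501
grip_force: 0.0
```

Call:
drive_tool([
  [-1,0,0,0,0],
  [-1,0,0,0,0],
  [-1,0,0,0,0],
  [-1,0,0,0,0],
  [-1,0,0,0,0],
  [-1,0,0,0,0],
])

```text
t: 7.98
tcp_pos: [537.8, -105.4, 108.2]
tool_rot: [[-0.976, 0.219, -0.0], [0.219, 0.976, 0.0], [0.001, 0.0, -1.0]]
wrist_force: [-2.5, 4.0, 1.1]
finger_gap: 0.265
grip_force: 58.7
```

```bash
cat > arc.py <<'E'
import numpy as np,sys
# arc.py theta0 dtheta_per_call ncalls rows [start offset x y world mm]
t0,dt,n,m=float(sys.argv[1]),float(sys.argv[2]),int(sys.argv[3]),int(sys.argv[4])
off=np.array([float(a) for a in sys.argv[5:7]]) if len(sys.argv)>5 else np.zeros(2)
R=np.array([[-.976,.218],[.218,.976]])
p=lambda t:60*np.array([np.cos(t),np.sin(t)])
cur=p(t0)+off  # where the command is relative to centre
for k in range(n):
    rows=[np.round(R.T@(p(t0+dt*(k+(j+1)/m))-cur)/250,3) for j in range(m)]
    print(round(t0+dt*(k+1),3),[list(map(float,r)) for r in rows])
    cur=cur+R@rows[-1]*250
E
python3 arc.py -1.145 0.2 4 2
```

```text
-0.945 [[-0.018, 0.015], [-0.035, 0.033]]
-0.745 [[-0.015, 0.018], [-0.028, 0.038]]
-0.545 [[-0.011, 0.022], [-0.02, 0.044]]
-0.345 [[-0.007, 0.023], [-0.011, 0.047]]
```

Call:
drive_tool([
  [-1,-0.009,0.008,0,0],
  [-1,-0.018,0.015,0,0],
  [-1,-0.027,0.024,0,0],
  [-1,-0.035,0.033,0,0],
  [-1,-0.035,0.033,0,0],
])

```text
t: 8.6
tcp_pos: [548.8, -99.4, 108.4]
tool_rot: [[-0.976, 0.219, 0.001], [0.219, 0.976, -0.0], [-0.001, 0.0, -1.0]]
wrist_force: [-1.8, 2.8, -0.1]
finger_gap: 0.265
grip_force: 58.7
```

Call:
drive_tool([
  [-1,-0.007,0.009,0,0],
  [-1,-0.015,0.018,0,0],
  [-1,-0.022,0.028,0,0],
  [-1,-0.028,0.038,0,0],
  [-1,-0.028,0.038,0,0],
])

```text
t: 9.22
tcp_pos: [557.8, -91.7, 108.5]
tool_rot: [[-0.976, 0.219, 0.001], [0.219, 0.976, -0.0], [-0.001, 0.0, -1.0]]
wrist_force: [-0.6, 0.3, 0.4]
finger_gap: 0.263
grip_force: 58.8
```

Call:
drive_tool([
  [-1,-0.006,0.011,0,0],
  [-1,-0.011,0.022,0,0],
  [-1,-0.015,0.033,0,0],
  [-1,-0.02,0.044,0,0],
  [-1,-0.02,0.044,0,0],
])

```text
t: 9.85
tcp_pos: [565.2, -82.0, 108.6]
tool_rot: [[-0.976, 0.219, 0.002], [0.219, 0.976, -0.0], [-0.002, 0.0, -1.0]]
wrist_force: [3.1, -4.0, 1.0]
finger_gap: 0.267
grip_force: 58.8
```

```bash
cat > fit.py <<'E'
import numpy as np,sys
from scipy.optimize import least_squares as L
P=np.array(eval(sys.argv[1]))
s=L(lambda c:np.hypot(*(P-c).T)-60,[512.5,-49]);C=s.x
print(C,s.fun,np.arctan2(*(P-C).T[::-1]))
s=L(lambda c:np.hypot(*(P-c[:2]).T)-c[2],[512.5,-49,60]);print(s.x,s.fun)
E
python3 fit.py "[(537.8,-105.4),(548.8,-99.4),(557.8,-91.7),(565.2,-82.0)]"
```

```text
[514.37628034 -50.2112265 ] [-0.04608968  0.03772076  0.0577868  -0.05355223] [-1.16940936 -0.96018528 -0.76261457 -0.55893809]
[515.84947824 -51.93792548  57.78943488] [ 0.00346104 -0.01067232  0.01081466 -0.00360337]
```

```bash
python3 arc.py -0.555 0.2 8 2 -0.5 0.4
```

```text
-0.355 [[-0.009, 0.022], [-0.013, 0.045]]
-0.155 [[-0.003, 0.024], [-0.002, 0.048]]
0.045 [[0.003, 0.024], [0.008, 0.048]]
0.245 [[0.007, 0.022], [0.017, 0.044]]
0.445 [[0.012, 0.021], [0.025, 0.041]]
0.645 [[0.016, 0.018], [0.034, 0.034]]
0.845 [[0.019, 0.015], [0.039, 0.028]]
1.045 [[0.022, 0.01], [0.044, 0.019]]
```

Call:
drive_tool([
  [-1,-0.005,0.011,0,0],
  [-1,-0.009,0.022,0,0],
  [-1,-0.011,0.033,0,0],
  [-1,-0.013,0.045,0,0],
  [-1,-0.013,0.045,0,0],
])

```text
t: 10.48
tcp_pos: [570.5, -71.4, 108.4]
tool_rot: [[-0.976, 0.219, 0.001], [0.219, 0.976, 0.0], [-0.001, 0.001, -1.0]]
wrist_force: [4.6, -1.2, 0.8]
finger_gap: 0.263
grip_force: 58.9
```

Call:
drive_tool([
  [-1,-0.003,0.012,0,0],
  [-1,-0.005,0.024,0,0],
  [-1,-0.005,0.036,0,0],
  [-1,-0.005,0.048,0,0],
  [-1,-0.005,0.048,0,0],
])

```text
t: 11.1
tcp_pos: [573.7, -59.7, 108.2]
tool_rot: [[-0.976, 0.219, -0.001], [0.219, 0.976, 0.001], [0.001, 0.001, -1.0]]
wrist_force: [1.2, 1.3, 0.7]
finger_gap: 0.264
grip_force: 58.9
```

Call:
drive_tool([
  [-1,0.001,0.012,0,0],
  [-1,0.003,0.024,0,0],
  [-1,0.005,0.036,0,0],
  [-1,0.008,0.048,0,0],
  [-1,0.008,0.048,0,0],
])

```text
t: 11.72
tcp_pos: [574.5, -47.7, 108.3]
tool_rot: [[-0.976, 0.219, -0.0], [0.219, 0.976, 0.001], [0.0, 0.001, -1.0]]
wrist_force: [-1.1, -0.1, 1.2]
finger_gap: 0.263
grip_force: 58.9
```

Call:
drive_tool([
  [-1,0.003,0.011,0,0],
  [-1,0.007,0.022,0,0],
  [-1,0.012,0.033,0,0],
  [-1,0.017,0.044,0,0],
  [-1,0.017,0.044,0,0],
])

```text
t: 12.35
tcp_pos: [572.9, -36.0, 108.4]
tool_rot: [[-0.976, 0.219, 0.0], [0.219, 0.976, 0.001], [-0.0, 0.001, -1.0]]
wrist_force: [0.8, -0.2, 1.0]
finger_gap: 0.268
grip_force: 58.9
```

Call:
drive_tool([
  [-1,0.006,0.011,0,0],
  [-1,0.012,0.021,0,0],
  [-1,0.018,0.031,0,0],
  [-1,0.025,0.041,0,0],
  [-1,0.025,0.041,0,0],
])

```text
t: 12.98
tcp_pos: [568.9, -24.7, 108.3]
tool_rot: [[-0.976, 0.219, -0.0], [0.219, 0.976, 0.001], [0.0, 0.001, -1.0]]
wrist_force: [2.4, 2.1, 1.5]
finger_gap: 0.264
grip_force: 59.0
```

Call:
drive_tool([
  [-1,0.008,0.009,0,0],
  [-1,0.016,0.019,0,0],
  [-1,0.024,0.027,0,0],
  [-1,0.033,0.035,0,0],
  [-1,0.033,0.035,0,0],
])

```text
t: 13.6
tcp_pos: [562.6, -14.2, 108.3]
tool_rot: [[-0.976, 0.219, -0.001], [0.219, 0.976, 0.001], [0.001, 0.001, -1.0]]
wrist_force: [2.8, 3.7, 1.8]
finger_gap: 0.264
grip_force: 59.1
```

Call:
drive_tool([
  [-1,0.009,0.008,0,0],
  [-1,0.018,0.016,0,0],
  [-1,0.028,0.023,0,0],
  [-1,0.038,0.03,0,0],
  [-1,0.038,0.03,0,0],
])

```text
t: 14.22
tcp_pos: [554.5, -5.3, 108.0]
tool_rot: [[-0.976, 0.219, -0.002], [0.219, 0.976, 0.0], [0.002, -0.0, -1.0]]
wrist_force: [0.9, 1.7, -0.9]
finger_gap: 0.267
grip_force: 58.8
```

Call:
drive_tool([
  [-1,0,0,0,0],
  [-1,0,0,0,0],
])

```text
t: 14.48
tcp_pos: [554.8, -5.5, 108.1]
tool_rot: [[-0.976, 0.219, -0.001], [0.219, 0.976, 0.0], [0.001, -0.0, -1.0]]
wrist_force: [-0.4, 1.1, -0.9]
finger_gap: 0.266
grip_force: 58.8
```

```bash
python3 fit.py "[(537.8,-105.4),(548.8,-99.4),(557.8,-91.7),(565.2,-82.0),(570.5,-71.4),(573.7,-59.7),(574.5,-47.7),(572.9,-36),(568.9,-24.7),(562.6,-14.2),(554.5,-5.3)]"
python3 - <<'E'
from h import *
o=env.get_obs();print(o['t'],o['tcp_pos'],o['wrist_force'])
cv2.imwrite('pics/s4.png',cv2.resize(env.get_image('scene')[150:240,220:340,::-1],(800,600)))
E
python3 arc.py 0.84 -0.4 16 2
```

```text
[514.51482212 -50.07145559] [ 0.02872092  0.07311142  0.0544947  -0.09658437 -0.08967578 -0.03672668
  0.03203617  0.05693014  0.01215153 -0.00878683  0.02747442] [-1.17244356 -0.96340881 -0.76589103 -0.56214271 -0.36399233 -0.1612722
  0.03951345  0.23650046  0.43650192  0.64093503  0.84180908]
[514.37174711 -50.0477939   60.12235526] [-0.01620122  0.05193198  0.05172074 -0.08524368 -0.0698992  -0.01406403
  0.05171667  0.06814981  0.00950834 -0.03051966 -0.01709975]
14.475 [554.81768317  -5.47801029 108.09638422] [-0.36000211  1.06078231 -0.87535302]
0.44 [[-0.039, -0.027], [-0.072, -0.062]]
0.04 [[-0.026, -0.041], [-0.043, -0.086]]
-0.36 [[-0.007, -0.047], [-0.005, -0.095]]
-0.76 [[0.011, -0.046], [0.032, -0.09]]
-1.16 [[0.028, -0.038], [0.064, -0.07]]
-1.56 [[0.041, -0.024], [0.087, -0.04]]
-1.96 [[0.047, -0.006], [0.095, -0.003]]
-2.36 [[0.046, 0.013], [0.089, 0.035]]
-2.76 [[0.037, 0.029], [0.068, 0.066]]
-3.16 [[0.023, 0.042], [0.038, 0.088]]
-3.56 [[0.004, 0.047], [-0.0, 0.095]]
-3.96 [[-0.014, 0.046], [-0.037, 0.088]]
-4.36 [[-0.031, 0.037], [-0.069, 0.066]]
-4.76 [[-0.042, 0.022], [-0.089, 0.035]]
-5.16 [[-0.047, 0.004], [-0.095, -0.003]]
-5.56 [[-0.045, -0.015], [-0.087, -0.039]]
```

View pics/s4.png

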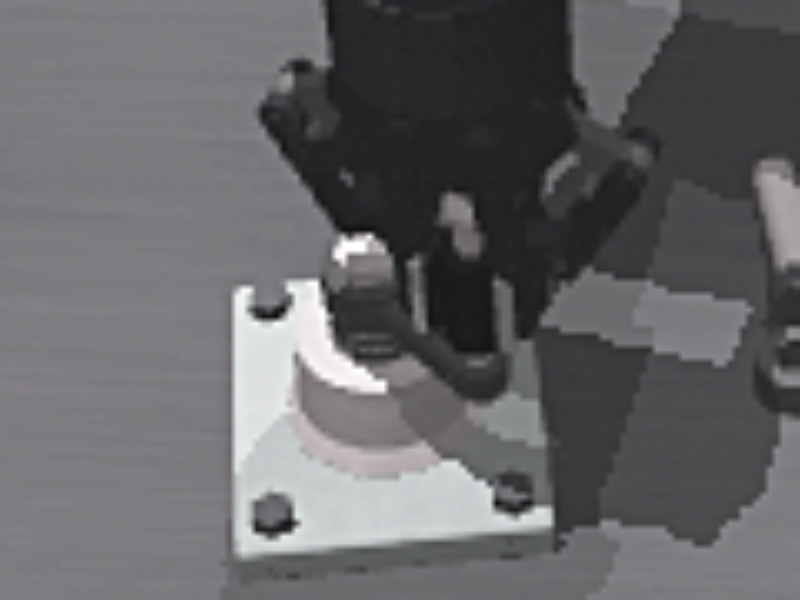

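```bash
python3 arc.py 0.84 -1.06 6 7
```

```text
-0.22 [[-0.03, -0.02], [-0.057, -0.045], [-0.08, -0.073], [-0.098, -0.104], [-0.112, -0.138], [-0.12, -0.173], [-0.123, -0.209]]
-1.28 [[0.003, -0.037], [0.011, -0.072], [0.025, -0.106], [0.043, -0.137], [0.066, -0.165], [0.093, -0.19], [0.123, -0.21]]
-2.34 [[0.033, -0.015], [0.068, -0.025], [0.104, -0.03], [0.14, -0.029], [0.176, -0.023], [0.21, -0.012], [0.243, 0.005]]
-3.4 [[0.029, 0.021], [0.055, 0.047], [0.077, 0.076], [0.094, 0.108], [0.106, 0.142], [0.113, 0.178], [0.114, 0.214]]
-4.46 [[-0.004, 0.036], [-0.013, 0.071], [-0.028, 0.104], [-0.048, 0.135], [-0.072, 0.162], [-0.099, 0.186], [-0.13, 0.204]]
-5.52 [[-0.034, 0.014], [-0.069, 0.023], [-0.105, 0.027], [-0.142, 0.025], [-0.177, 0.017], [-0.211, 0.004], [-0.243, -0.014]]
```

Call:
drive_tool([
  [-1,-0.03,-0.02,0,0],
  [-1,-0.057,-0.045,0,0],
  [-1,-0.08,-0.073,0,0],
  [-1,-0.098,-0.104,0,0],
  [-1,-0.112,-0.138,0,0],
  [-1,-0.12,-0.173,0,0],
  [-1,-0.123,-0.209,0,0],
  [-1,-0.123,-0.209,0,0],
  [-1,-0.123,-0.209,0,0],
])

```text
t: 15.65
tcp_pos: [573.0, -64.0, 108.0]
tool_rot: [[-0.976, 0.219, -0.002], [0.219, 0.976, -0.0], [0.002, -0.001, -1.0]]
wrist_force: [-5.9, -0.1, -1.3]
finger_gap: 0.266
grip_force: 59.0
```

Call:
drive_tool([
  [-1,0.005,-0.037,0,0],
  [-1,0.013,-0.072,0,0],
  [-1,0.027,-0.105,0,0],
  [-1,0.045,-0.136,0,0],
  [-1,0.068,-0.164,0,0],
  [-1,0.094,-0.188,0,0],
  [-1,0.124,-0.208,0,0],
  [-1,0.124,-0.208,0,0],
])

```text
t: 16.65
tcp_pos: [531.5, -107.6, 108.4]
tool_rot: [[-0.976, 0.219, -0.001], [0.219, 0.976, -0.0], [0.001, -0.0, -1.0]]
wrist_force: [-2.9, 2.3, -2.3]
finger_gap: 0.264
grip_force: 59.0
```

Call:
drive_tool([
  [-1,0.033,-0.014,0,0],
  [-1,0.068,-0.024,0,0],
  [-1,0.104,-0.029,0,0],
  [-1,0.14,-0.028,0,0],
  [-1,0.175,-0.022,0,0],
  [-1,0.209,-0.011,0,0],
  [-1,0.242,0.006,0,0],
  [-1,0.242,0.006,0,0],
])

```text
t: 17.65
tcp_pos: [471.7, -91.8, 108.0]
tool_rot: [[-0.976, 0.218, -0.004], [0.218, 0.976, 0.001], [0.004, -0.0, -1.0]]
wrist_force: [-5.5, -3.6, -2.9]
finger_gap: 0.266
grip_force: 59.2
```

Call:
drive_tool([
  [-1,0.031,0.019,0,0],
  [-1,0.057,0.045,0,0],
  [-1,0.08,0.075,0,0],
  [-1,0.097,0.107,0,0],
  [-1,0.109,0.142,0,0],
  [-1,0.116,0.178,0,0],
  [-1,0.117,0.214,0,0],
  [-1,0.117,0.214,0,0],
])

```text
t: 18.65
tcp_pos: [457.0, -32.9, 108.3]
tool_rot: [[-0.976, 0.218, 0.001], [0.218, 0.976, 0.001], [-0.0, 0.001, -1.0]]
wrist_force: [1.7, 2.0, -2.9]
finger_gap: 0.264
grip_force: 59.3
```

Call:
drive_tool([
  [-1,-0.004,0.036,0,0],
  [-1,-0.013,0.071,0,0],
  [-1,-0.028,0.104,0,0],
  [-1,-0.048,0.135,0,0],
  [-1,-0.072,0.162,0,0],
  [-1,-0.099,0.186,0,0],
  [-1,-0.13,0.204,0,0],
  [-1,-0.13,0.204,0,0],
])

```text
t: 19.65
tcp_pos: [500.8, 8.5, 108.3]
tool_rot: [[-0.976, 0.219, 0.001], [0.219, 0.976, -0.001], [-0.002, -0.001, -1.0]]
wrist_force: [1.8, -6.1, -4.2]
finger_gap: 0.267
grip_force: 59.4
```

Call:
drive_tool([
  [-1,-0.035,0.011,0,0],
  [-1,-0.069,0.02,0,0],
  [-1,-0.105,0.024,0,0],
  [-1,-0.141,0.022,0,0],
  [-1,-0.176,0.015,0,0],
  [-1,-0.21,0.002,0,0],
  [-1,-0.242,-0.016,0,0],
  [-1,-0.242,-0.016,0,0],
  [-1,-0.242,-0.016,0,0],
  [-1,-0.242,-0.016,0,0],
])

```text
t: 20.9
tcp_pos: [557.8, -8.3, 108.5]
tool_rot: [[-0.976, 0.219, 0.001], [0.219, 0.976, -0.0], [-0.001, 0.0, -1.0]]
wrist_force: [-1.1, -2.8, -4.7]
finger_gap: 0.265
grip_force: 59.4
```

```bash
python3 - <<'E'
from h import *
for i in range(3):
    o=env.get_obs();q=o['tcp_pos'][:2]-[514.4,-50.05]
    print(o['t'],o['tcp_pos'],np.arctan2(q[1],q[0]),np.hypot(*q),o['wrist_force'],o['finger_gap'])
    im=env.get_image('scene')
cv2.imwrite('pics/s5.png',im[100:350,130:510,::-1].repeat(2,0).repeat(2,1))
E
```

```text
20.9 [557.76769921  -8.2844489  108.45834903] 0.7665810854257266 60.20895774646149 [-1.09850183 -2.75726598 -4.69438796] 0.2647716730725091
20.95 [557.74405684  -8.27036893 108.45152423] 0.7670219662285245 60.201701268190504 [-0.53007621 -3.22505684 -3.75408311] 0.26633317844103976
21.0 [557.76773297  -8.24572799 108.48344336] 0.7670437124259507 60.235848305668256 [-0.88878508 -2.10511551 -4.73197923] 0.26142230403897687
```

View pics/s5.png

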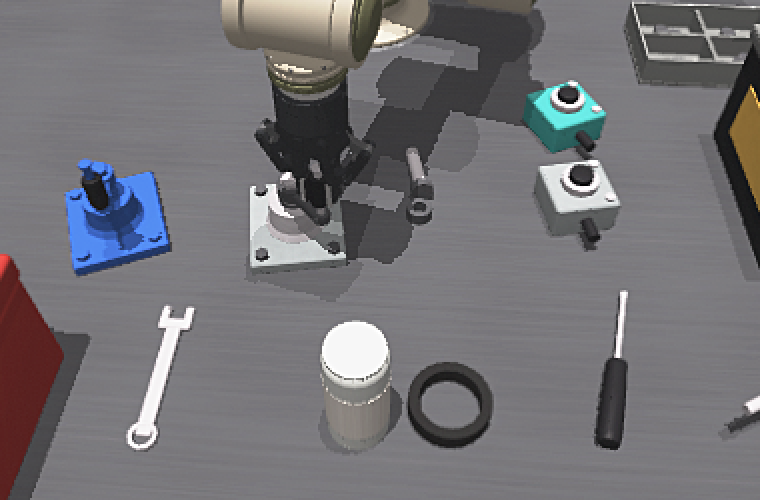

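```bash
python3 -c "
from station import env
print(env.job_done())"
```

```text
the job is handed in; nothing more can be done
None
```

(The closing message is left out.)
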